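# Pick the softest sprung foot for the record player

### The arm

A 6-joint arm with a two-finger parallel gripper is mounted at the origin on the work surface. World frame = base frame: x ahead of the robot, y to its left, z up, the work surface at z = 0. Lengths are in mm, angles in rad, forces in N, time in s.
With the tool pointing down it reaches from about 350 to 775 mm from the base axis. Payload 7.3 kg.
Tool frame: the origin (TCP) lies at the very end of the fingers, on their centre line; the grasp point (between the pads) lies 19 mm behind it; z points along the fingers, x is the direction in which the jaws open and shut, and the axes are right-handed (so a half turn about z gives the same grasp; the last joint's range is limited). The gripper opens to 92 mm and grips with 3 to 60 N. Pads are 19 mm wide; open, the fingers measure 130 mm over their backs; the gripper's body (75 mm by 190 mm) begins 47 mm behind the grasp point.
Start: joints at [-1.268, 0.342, 1.524, -0, 1.275, -0.146], TCP at [227.813, -473.018, 226.741] pointing down, gripper open.
Joint ranges: [-2.53, 2.53], [-0.77, 2.02], [0.04, 2.7], [-1, 4.14], [0.28, 2.66], [-3.11, 3.11]. Speed limits (rad/s): [2.57, 2.57, 3.14, 3.14, 3.14, 3.14].

### API

Orientations are given as [roll, pitch, yaw] about the fixed x, y, z axes, in that order (R = Rz(yaw) Ry(pitch) Rx(roll)).
In Python, from plant import bot, capture, camera_params gives the robot as it stands.
- The arm moves only by the shell command python3 -m jog 'ROWS' [OPENING]. ROWS is a JSON object of lists of equal length, an entry for each row: "xyz": the shift along the world's x, y, z as a fraction of full scale, a list of three; "angular": the turn, a rotation vector about the world's x, y, z as a fraction of full scale, a list of three. In form: {"xyz": [[x, y, z], ...], "angular": [[wx, wy, wz], ...]}. A call has 1 to 10 rows; each row shifts and turns the pose as measured when the row begins; what a row does not reach is not made up. Full scale, the value 1, is 2 cm for a shift and 6 degrees for a turn. A row lasts 1/10 s, in which the tool goes at most 50 mm and 8.59 degrees, less where a joint would pass 70% of its speed; a pose out of reach is approached as far as the arm can. A call with a number of a shift or a turn outside -1 to 1 is refused whole. A call with a gripper value outside its range is refused whole. OPENING is the closure, from -1 (fully open) to 1 (shut), set as the call begins (- or left out, the last holds). The fingers move at their own pace and stop on an object; the grip force is fixed at half the most. Time passes only in rows, so rows that do not move let the fingers close. It gives the time, the measured TCP pose, the force and the opening at its end, in the units of the state.
- bot.get_obs(): the state, without advancing time (a new reading comes with each control period).
- capture(name): name is "side" or "top" or "wrist"; returns the picture (384x512x3 uint8, red, green, blue); there is no depth.
- camera_params(name): a dict with "fx", "fy", "cx", "cy" (pixels), "rvec" (rotation vector, rad) and "tvec" (3), from world to camera coordinates, as OpenCV has them. Camera axes: x right, y down, z forward; pixel columns grow to the right and rows downward; lengths in mm; the calibration is good to about 2 mm. A picture is of the moment at which its call begins: read the wrist's pose just before it. camera_params takes no time and is no camera call; for the wrist camera it gives the pose at the moment of the call.
- bot.close_job(): hands the job in, once; it reports no verdict.
The state is a dict: "time": time; "joint_positions": joint angles; "dq": joint speeds; "tau": joint torques, N m; "tool_pos": TCP position; "tcp_rot": TCP orientation; "contact_force": force on the tool from outside, world axes, zero at the start; "moment": the same for the moment, N m; "grip_width": finger opening in mm.
Only numpy, scipy, OpenCV 4.12 (cv2) and the standard library are available. Lean on these libraries where they do the work, as an engineer would, in place of code of your own. Each camera call takes 0.05 s, during which the arm holds its last target.

### The job

Three sprung feet for the record player are mounted in a row, each with a black pad on a spring and its own marker tag on the same base. With the fingertips, press the pads one after another, starting with the one on the robot's left and ending with the one on its right, to feel which is the softest, then push that one's tag all the way down and leave it down, with the other two tags still up. Only press, never pull or lift: leave everything else on the table standing where it is, and finish clear of it all.

Things in the scene. Friction and masses are not known exactly. Their poses are not given: they have to be found in the camera images.
- base_left: The sample on the robot's left (+y) of three sprung feet that look exactly alike: a wooden base 150 x 76 x 24 mm, screwed to the table, with a sprung pad at its far end and a marker tag at its near end. Origin: centre of the underside of the base; x runs from the tag end to the pad end (roughly away from the robot, up to 15 degrees askew), y across the base, z up.
- pad_left (a point): Where the top centre of the left sample's pad is while unpressed (the point stays there when the pad sinks): a black rubber disc 64 mm across on a visible coil spring, 32 mm from the base's centre along +x, its flat top 80 mm above the table. z up.
- tag_left_top (a point): Top centre of the left sample's marker tag (moves with it): a flat-headed aluminium tag, head 26 mm (x) by 34 mm (y) by 6 mm, 50 mm from the base's centre along -x (82 mm from the pad's centre), in a dark wooden block 26 x 34 mm whose top is 54 mm above the table. The head's top is 77 to 80 mm above the table when up and 60 mm when fully down, head resting on the block. z up.
- tag_left (a joint): How far the left sample's tag is pushed down, m: 0 to 0.003 at the start (up), 0.020 fully down; below 0 it is being pulled up. It slides with about 3 N of friction and stays where it is left.
- base_middle: The sample in the middle of three sprung feet that look exactly alike: a wooden base 150 x 76 x 24 mm, screwed to the table, with a sprung pad at its far end and a marker tag at its near end. Origin: centre of the underside of the base; x runs from the tag end to the pad end (roughly away from the robot, up to 15 degrees askew), y across the base, z up.
- pad_middle (a point): Where the top centre of the middle sample's pad is while unpressed (the point stays there when the pad sinks): a black rubber disc 64 mm across on a visible coil spring, 32 mm from the base's centre along +x, its flat top 80 mm above the table. z up.
- tag_middle_top (a point): Top centre of the middle sample's marker tag (moves with it): a flat-headed aluminium tag, head 26 mm (x) by 34 mm (y) by 6 mm, 50 mm from the base's centre along -x (82 mm from the pad's centre), in a dark wooden block 26 x 34 mm whose top is 54 mm above the table. The head's top is 77 to 80 mm above the table when up and 60 mm when fully down, head resting on the block. z up.
- tag_middle (a joint): How far the middle sample's tag is pushed down, m: 0 to 0.003 at the start (up), 0.020 fully down; below 0 it is being pulled up. It slides with about 3 N of friction and stays where it is left.
- base_right: The sample on the robot's right (-y) of three sprung feet that look exactly alike: a wooden base 150 x 76 x 24 mm, screwed to the table, with a sprung pad at its far end and a marker tag at its near end. Origin: centre of the underside of the base; x runs from the tag end to the pad end (roughly away from the robot, up to 15 degrees askew), y across the base, z up.
- pad_right (a point): Where the top centre of the right sample's pad is while unpressed (the point stays there when the pad sinks): a black rubber disc 64 mm across on a visible coil spring, 32 mm from the base's centre along +x, its flat top 80 mm above the table. z up.
- tag_right_top (a point): Top centre of the right sample's marker tag (moves with it): a flat-headed aluminium tag, head 26 mm (x) by 34 mm (y) by 6 mm, 50 mm from the base's centre along -x (82 mm from the pad's centre), in a dark wooden block 26 x 34 mm whose top is 54 mm above the table. The head's top is 77 to 80 mm above the table when up and 60 mm when fully down, head resting on the block. z up.
- tag_right (a joint): How far the right sample's tag is pushed down, m: 0 to 0.003 at the start (up), 0.020 fully down; below 0 it is being pulled up. It slides with about 3 N of friction and stays where it is left.
- pad_a (a joint): How far the pad called a is pressed down, m: 0 free, 0.018 bottomed; it springs back. Which of pads a, b and c sits on which base changes from start to start and is not told. All three have 1 N of preload, then 0.25 to 1.2 N per mm; each is at least twice as stiff as the next softer one.
- pad_b (a joint): How far the pad called b is pressed down, m: 0 free, 0.018 bottomed; it springs back. Which of pads a, b and c sits on which base changes from start to start and is not told. All three have 1 N of preload, then 0.25 to 1.2 N per mm; each is at least twice as stiff as the next softer one.
- pad_c (a joint): How far the pad called c is pressed down, m: 0 free, 0.018 bottomed; it springs back. Which of pads a, b and c sits on which base changes from start to start and is not told. All three have 1 N of preload, then 0.25 to 1.2 N per mm; each is at least twice as stiff as the next softer one.
- jigger: Steel double-cone bar measure, 38 mm across, 72 mm tall, standing between two samples. Loose bystander. Origin: centre of its underside.
- stopper: Cork bottle stopper, 36 mm across, 50 mm tall, standing between two samples. Loose bystander. Origin: centre of its underside.
- shaker: Closed stainless steel cocktail shaker, 88 mm across, 213 mm tall, behind the row. Loose bystander. Origin: centre of its underside.
- funnel: Red plastic funnel standing mouth down, 106 mm across, 115 mm tall, behind the row. Loose bystander. Origin: centre of its underside.
- teapot_lid: White ceramic teapot lid with a knob, 82 mm across, 43 mm tall, behind the row. Loose bystander. Origin: centre of its underside.
- coaster: Square stone coaster 80 x 80 x 8 mm, behind the row on the left. Loose bystander. Origin: centre of its underside.
Mind the look-alikes: they are no part of the job. What is shaped like the base_right but pink or purple is not meant.

How it is judged (in metres and radians):
On the way, in this order (a step that is already met when the one before it is completed fails the run):
1. the left pad is pressed in by more than 2 mm (((value of joint pad_a above 0.002 m and horizontal distance between pad_a and pad_left below 0.02 m) or (value of joint pad_b above 0.002 m and horizontal distance between pad_b and pad_left below 0.02 m) or (value of joint pad_c above 0.002 m and horizontal distance between pad_c and pad_left below 0.02 m))), for 0.1 s.
2. then the middle pad (((value of joint pad_a above 0.002 m and horizontal distance between pad_a and pad_middle below 0.02 m) or (value of joint pad_b above 0.002 m and horizontal distance between pad_b and pad_middle below 0.02 m) or (value of joint pad_c above 0.002 m and horizontal distance between pad_c and pad_middle below 0.02 m))), for 0.1 s.
3. then the right pad (((value of joint pad_a above 0.002 m and horizontal distance between pad_a and pad_right below 0.02 m) or (value of joint pad_b above 0.002 m and horizontal distance between pad_b and pad_right below 0.02 m) or (value of joint pad_c above 0.002 m and horizontal distance between pad_c and pad_right below 0.02 m))), for 0.1 s.
4. then the tag of the softest foot is pushed fully down (((horizontal distance between pad_c and pad_left below 0.02 m and value of joint tag_left above 0.017 m) or (horizontal distance between pad_c and pad_middle below 0.02 m and value of joint tag_middle above 0.017 m) or (horizontal distance between pad_c and pad_right below 0.02 m and value of joint tag_right above 0.017 m))), for 0.2 s.
At the end, for the whole second after the job is handed in: The softest foot's tag is down (pushed more than 17 of its 20 mm), the other two are up (less than 7 mm down, not pulled up), all pads are free again (within 2 mm), and the bystanders are at rest within 30 mm of where they stood (((horizontal distance between pad_c and pad_left below 0.02 m and value of joint tag_left above 0.017 m and value of joint each of tag_middle, tag_right below 0.007 m) or (horizontal distance between pad_c and pad_middle below 0.02 m and value of joint tag_middle above 0.017 m and value of joint each of tag_left, tag_right below 0.007 m) or (horizontal distance between pad_c and pad_right below 0.02 m and value of joint tag_right above 0.017 m and value of joint each of tag_left, tag_middle below 0.007 m)) and value of joint each of pad_a, pad_b, pad_c below 0.002 m and value of joint each of tag_left, tag_middle, tag_right above -0.004 m and distance of each of jigger, stopper, shaker, funnel, teapot_lid, coaster from where it was at the start of the episode below 0.03 m and linear speed of each of jigger, stopper, shaker, funnel, teapot_lid, coaster below 0.02 m/s); the robot touches nothing.
It fails at once if the tag of a foot that is not the softest is pushed down by more than 7 mm ((not (horizontal distance between pad_c and pad_left below 0.02 m) and value of joint tag_left above 0.007 m) or (not (horizontal distance between pad_c and pad_middle below 0.02 m) and value of joint tag_middle above 0.007 m) or (not (horizontal distance between pad_c and pad_right below 0.02 m) and value of joint tag_right above 0.007 m)).
It fails at once if a tag is pulled up by more than 4 mm (value of joint any of tag_left, tag_middle, tag_right below -0.004 m).
It fails at once if a bystander is lifted, knocked or moved by more than 30 mm (distance of any of jigger, stopper, shaker, funnel, teapot_lid, coaster from where it was at the start of the episode above 0.03 m).
It also fails if it takes over 58 s, if anything falls off the work surface, if the arm or the gripper's body presses on something with over 40 N, if the wrist force passes 120 N, or if a joint passes its speed limit or range.

## Working session

There is one attempt and no reset: what is moved stays moved. The work goes in short steps, Python scripts to look and compute and a shell command to move; the robot and the scene stay as the last step left them, time stands still between calls to the robot, and variables do not carry over. Pictures are saved under pics/ and viewed, and the job is handed in when it is done.

```bash
ls; mkdir -p pics
python3 - <<'E'
from plant import bot,capture,camera_params
import cv2
print(bot.get_obs())
for n in("top","side","wrist"):
    print(n,camera_params(n)); cv2.imwrite(f"pics/{n}0.png",capture(n)[:,:,::-1])
E
```

```text
pics
{'time': 0.0, 'joint_positions': array([-1.26796746e+00,  3.42723339e-01,  1.52500780e+00, -1.37649729e-05,
        1.27535695e+00, -1.45991116e-01]), 'dq': array([ 1.17767937e-03,  2.09767859e-03, -4.24287395e-05,  2.03154432e-03,
       -1.36277770e-03,  1.41994543e-03]), 'tau': array([-7.55896945e-04, -4.31244206e+01, -2.44226092e+01,  7.15351151e-02,
        5.58750762e-02, -1.20217610e-04]), 'tool_pos': array([ 227.70157311, -472.61705494,  226.04783988]), 'tcp_rot': array([-3.14138813e+00,  1.48144705e-03, -1.12197218e+00]), 'contact_force': array([-0.21253364, -0.85280626,  0.86469322]), 'moment': array([-0.01646016,  0.04701729, -0.03112619]), 'grip_width': 91.66003317942884}
top {'fx': 466.25925914516586, 'fy': 466.25925914516586, 'cx': 257.37313318838517, 'cy': 187.06992495955993, 'rvec': array([ 2.1527425 , -2.07384764,  0.21263698]), 'tvec': array([-110.32830203,  560.84082808, 1472.55267405])}
side {'fx': 463.9401332545945, 'fy': 463.9401332545945, 'cx': 254.55748385741617, 'cy': 197.21510560914663, 'rvec': array([ 0.88673972, -2.42024339,  1.20222995]), 'tvec': array([334.39181966, 312.96450441, 941.40971332])}
wrist {'fx': 286.82904996885924, 'fy': 286.82904996885924, 'cx': 259.5158525111397, 'cy': 193.14654130033963, 'rvec': array([-2.45407765,  1.54178898,  0.21631694]), 'tvec': array([-524.79329868,  -33.32956819,  390.45143386])}
```

View pics/top0.png

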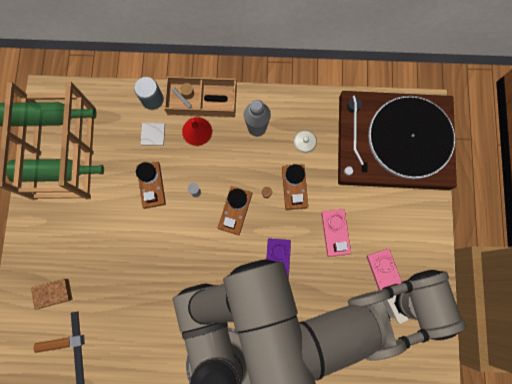

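View pics/side0.png

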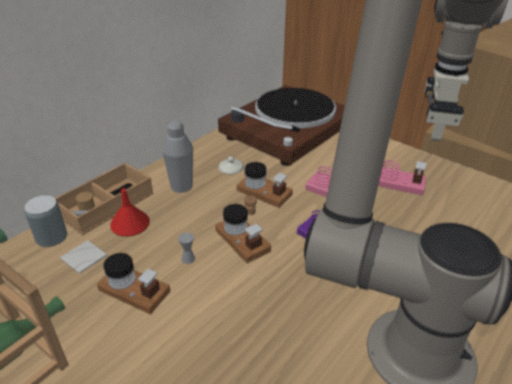

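View pics/wrist0.png

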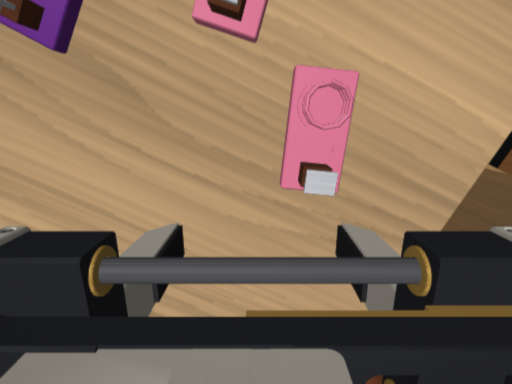

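Top view: brown wooden feet at about (150,185) left, (236,210) middle and (295,187) right. Look-alikes are pink at (336,232) and (385,270), and purple at (278,255), all excluded by colour. The jigger is at (194,190) and the stopper at (266,192). Next I'll measure the pads and tags.

```bash
cat > h.py <<'E'
import numpy as np,cv2
from plant import bot,capture,camera_params
def ray(n,uv,z,p=None):
    p=p or camera_params(n)
    R,_=cv2.Rodrigues(np.array(p["rvec"]));t=np.array(p["tvec"])
    d=R.T@np.array([(uv[0]-p["cx"])/p["fx"],(uv[1]-p["cy"])/p["fy"],1]);c=-R.T@t
    return c+d*(z-c[2])/d[2]
def proj(n,X,p=None):
    p=p or camera_params(n)
    K=np.array([[p["fx"],0,p["cx"]],[0,p["fy"],p["cy"]],[0,0,1.]])
    return cv2.projectPoints(np.array([X],float),np.array(p["rvec"]),np.array(p["tvec"]),K,None)[0][0,0]
E
python3 - <<'E'
from h import *
im=cv2.imread("pics/top0.png");g=im.max(axis=2);hsv=cv2.cvtColor(im,cv2.COLOR_BGR2HSV)
x0,y0,x1,y1=130,155,320,245
for nm,m,z in(("pad",g<40,80),("tag",(hsv[...,1]<45)&(g>150),78.5)):
    m=m.astype(np.uint8); mm=np.zeros_like(m);mm[y0:y1,x0:x1]=m[y0:y1,x0:x1]
    n,_,st,c=cv2.connectedComponentsWithStats(mm)
    for i in range(1,n):
        if st[i,4]>12: print(nm,c[i].round(1),st[i],ray("top",c[i],z).round(1))
for nm,uv in(("jig",(194,190)),("stop",(266,192))): print(nm,ray("top",uv,50).round())
c=im[y0:y1,x0:x1];cv2.imwrite("pics/crop0.png",cv2.resize(c,None,fx=4,fy=4,interpolation=2))
E
```

```text
pad [145.5 171.7] [136 163  20  19 280] [597.3 275.8  80. ]
pad [294.8 173.6] [286 165  19  19 272] [ 609.  -209.4   80. ]
pad [236.8 198.1] [228 189  19  19 278] [521.2 -24.6  80. ]
tag [194.4 188.5] [190 183   9  10  35] [548.  113.6  78.5]
tag [148.3 195.2] [143 191  11  10  84] [520.2 260.6  78.5]
tag [297.3 197.6] [292 194  11   9  83] [ 530.5 -219.3   78.5]
tag [229.1 221.7] [224 217  11  10  85] [444.2  -3.6  78.5]
jig [548. 119.  50.]
stop [ 551. -118.   50.]
```

View pics/crop0.png

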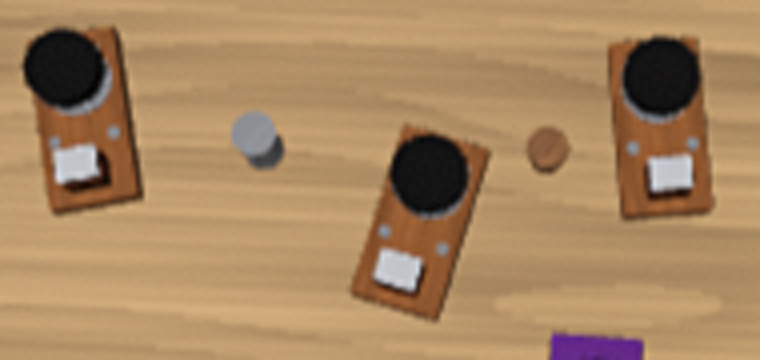

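```bash
python3 -m jog '{"xyz":[[0.45,0.9,0],[0.45,0.9,0],[0.45,0.9,0],[0.45,0.9,0],[0.45,0.9,0],[0.45,0.9,0],[0.45,0.9,0],[0.45,0.9,0],[0.45,0.9,0],[0.45,0.9,0]],"angular":[[0,0,-0.7],[0,0,-0.7],[0,0,-0.7],[0,0,-0.7],[0,0,-0.7],[0,0,-0.7],[0,0,0],[0,0,0],[0,0,0],[0,0,0]]}' 1
python3 - <<'E'
from h import *
p=camera_params("wrist");R,_=cv2.Rodrigues(np.array(p["rvec"]));c=-R.T@np.array(p["tvec"]);print("cam",c.round(),bot.get_obs()["tool_pos"].round())
for nm,uv,z in(("shaker",(257,118),100),("funnel",(197,131),40),("lid",(305,142),20)): print(nm,ray("top",uv,z).round())
E
```

```text
time: 1.15
tool_pos: [318.3, -286.2, 223.2]
tcp_rot: [3.139, 0.006, -1.585]
contact_force: [-0.2, -0.1, 0.2]
grip_width: 16.6
cam [ 394. -288.  381.] [ 318. -286.  223.]
shaker [787. -80. 100.]
funnel [755. 123.  40.]
lid [ 736. -247.   20.]
```

```bash
python3 -m jog '{"xyz":[[0.45,0.9,0],[0.45,0.9,0],[0.45,0.9,0],[0.45,0.9,0],[0.45,0.9,0],[0.45,0.9,0],[0.45,0.9,0],[0.45,0.9,0],[0.45,0.9,0],[0.45,0.9,0]],"angular":[[0,0,0],[0,0,0],[0,0,0],[0,0,0],[0,0,0],[0,0,0],[0,0,0],[0,0,0],[0,0,0],[0,0,0]]}'
python3 -m jog '{"xyz":[[0.45,0.9,0],[0.45,0.9,0],[0.45,0.9,0],[0.45,0.9,0],[0.45,0.9,0],[0.45,0.9,0],[0.45,0.9,0],[0.45,0.9,0],[0.45,0.9,0],[0.45,0.9,0]],"angular":[[0,0,0],[0,0,0],[0,0,0],[0,0,0],[0,0,0],[0,0,0],[0,0,0],[0,0,0],[0,0,0],[0,0,0]]}'
```

```text
time: 2.15
tool_pos: [409.9, -97.2, 221.8]
tcp_rot: [3.136, 0.009, -1.586]
contact_force: [-0.1, -0.7, -0.0]
grip_width: 0.4
time: 3.15
tool_pos: [501.3, 91.4, 219.7]
tcp_rot: [3.131, 0.009, -1.585]
contact_force: [1.2, 0.0, 0.5]
grip_width: 0.9
```

```bash
python3 -m jog '{"xyz":[[0.1,0.9,0],[0.1,0.9,0],[0.1,0.9,0],[0.1,0.9,0],[0.1,0.9,0],[0.1,0.9,0],[0.1,0.9,0],[0.1,0.9,0],[0.1,0.9,0],[0,0,0]],"angular":[[0,0,0],[0,0,0],[0,0,0],[0,0,0],[0,0,0],[0,0,0],[0,0,0],[0,0,0],[0,0,0],[0,0,0]]}'
python3 - <<'E'
from h import *
p=camera_params("wrist");im=capture("wrist")[:,:,::-1].copy()
for X in [(597,276,80),(520,260,78.5),(521,-25,80)]:
    u=proj("wrist",X,p);print(u);cv2.circle(im,(int(u[0]),int(u[1])),3,(0,255,0),1)
cv2.imwrite("pics/w1.png",im)
E
```

```text
time: 4.15
tool_pos: [518.5, 261.9, 215.8]
tcp_rot: [3.124, 0.008, -1.583]
contact_force: [-0.1, -0.0, -0.5]
grip_width: 0.4
[245.41596166 105.34737475]
[262.53039143 181.20098253]
[535.80142378 177.83243728]
```

View pics/w1.png

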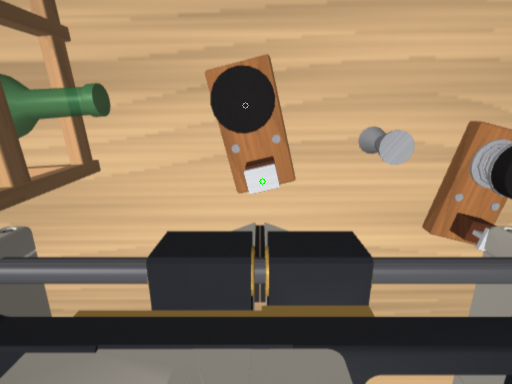

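The wrist view agrees: the left pad is at pixel (243,99), about (603,278) mm, and the tag is at (262,178), about (523,260). The jigger is to the right at (388,145), well clear.

```bash
python3 -m jog '{"xyz":[[0.7,0.14,-0.2],[0.7,0.14,-0.5],[0.7,0.14,-0.7],[0.7,0.14,-0.9],[0.7,0.14,-0.9],[0.7,0.1,-0.9],[0,0,-0.9],[0,0,-0.6],[0,0,0],[0,0,0]],"angular":[[0,0,0],[0,0,0],[0,0,0],[0,0,0],[0,0,0],[0,0,0],[0,0,0],[0,0,0],[0,0,0],[0,0,0]]}'
```

```text
time: 5.2
tool_pos: [605.0, 267.7, 99.4]
tcp_rot: [3.121, 0.003, -1.589]
contact_force: [-0.2, -0.1, 0.2]
grip_width: 0.3
```

```bash
python3 -m jog '{"xyz":[[0,0.5,-0.4],[0,0,-0.4],[0,0,-0.2],[0,0,0]],"angular":[[0,0,0],[0,0,0],[0,0,0],[0,0,0]]}'
python3 -m jog '{"xyz":[[0,0,-0.25],[0,0,-0.15],[0,0,0],[0,0,0]],"angular":[[0,0,0],[0,0,0],[0,0,0],[0,0,0]]}'
```

```text
time: 5.6
tool_pos: [605.7, 279.2, 80.7]
tcp_rot: [3.126, 0.004, -1.588]
contact_force: [-0.1, 0.8, -0.1]
grip_width: 0.4
time: 6.0
tool_pos: [606.2, 279.4, 73.5]
tcp_rot: [3.127, 0.005, -1.588]
contact_force: [-0.5, 0.1, 2.2]
grip_width: 0.1
```

```bash
python3 -m jog '{"xyz":[[0,0,-0.15],[0,0,0],[0,0,0]],"angular":[[0,0,0],[0,0,0],[0,0,0]]}'
python3 -m jog '{"xyz":[[0,0,-0.2],[0,0,0],[0,0,0]],"angular":[[0,0,0],[0,0,0],[0,0,0]]}'
```

```text
time: 6.3
tool_pos: [606.3, 279.5, 71.1]
tcp_rot: [3.128, 0.005, -1.588]
contact_force: [-0.5, -0.3, 2.3]
grip_width: 0.4
time: 6.6
tool_pos: [606.5, 279.5, 67.3]
tcp_rot: [3.129, 0.005, -1.588]
contact_force: [-1.1, -1.1, 4.7]
grip_width: 0.1
```

```bash
for i in 1 2 3; do python3 -m jog '{"xyz":[[0,0,0]],"angular":[[0,0,0]]}' | egrep "pos|force"; done
python3 -m jog '{"xyz":[[0,0,0.9],[0,0,1],[0,0,1],[0,0,0.8]],"angular":[[0,0,0],[0,0,0],[0,0,0],[0,0,0]]}'
```

```text
tool_pos: [606.5, 279.6, 67.3]
contact_force: [-2.2, -0.5, 3.3]
tool_pos: [606.5, 279.5, 67.4]
contact_force: [-0.4, -0.2, 3.3]
tool_pos: [606.5, 279.6, 67.5]
contact_force: [-0.5, -0.1, 3.6]
time: 7.3
tool_pos: [604.8, 278.7, 138.5]
tcp_rot: [3.122, 0.003, -1.588]
contact_force: [-0.5, -1.3, -0.8]
grip_width: 0.5
```

```bash
python3 -m jog '{"xyz":[[-0.45,-0.9,0.2],[-0.45,-0.9,0.2],[-0.45,-0.9,0.2],[-0.45,-0.9,0.2],[-0.45,-0.9,0],[-0.45,-0.9,0],[-0.45,-0.9,0],[-0.45,-0.9,0],[-0.45,-0.9,0],[-0.45,-0.9,0]],"angular":[[0,0,0],[0,0,0],[0,0,0],[0,0,0],[0,0,0],[0,0,0],[0,0,0],[0,0,0],[0,0,0],[0,0,0]]}'
python3 -m jog '{"xyz":[[-0.45,-0.9,0.2],[-0.45,-0.9,0.2],[-0.45,-0.9,0.2],[-0.45,-0.9,0],[-0.45,-0.9,0],[-0.45,-0.9,0],[0,0,0]],"angular":[[0,0,0],[0,0,0],[0,0,0],[0,0,0],[0,0,0],[0,0,0],[0,0,0]]}'
python3 - <<'E'
from h import *
p=camera_params("wrist");im=capture("wrist")[:,:,::-1].copy()
for X in [(521,-25,80),(444,-4,78.5)]:
    u=proj("wrist",X,p);print(u);cv2.circle(im,(int(u[0]),int(u[1])),3,(0,255,0),1)
m=(im.max(axis=2)<40).astype(np.uint8);m[200:]=0
n,_,st,c=cv2.connectedComponentsWithStats(m)
for i in range(1,n):
    if st[i,4]>500: print(c[i],st[i],ray("wrist",c[i],80,p))
cv2.imwrite("pics/w2.png",im)
E
```

```text
time: 8.3
tool_pos: [512.2, 94.3, 152.6]
tcp_rot: [3.124, 0.003, -1.585]
contact_force: [-0.3, 0.5, 0.8]
grip_width: 0.3
time: 9.0
tool_pos: [454.2, -19.7, 162.3]
tcp_rot: [3.121, 0.003, -1.587]
contact_force: [0.3, 0.9, -0.2]
grip_width: 0.4
[265.37314533 119.67077263]
[242.67055926 208.91294418]
[489.05114754  15.64918033] [ 462    0   50   36 1525] [ 592.19495856 -189.31580145   80.        ]
[264.03649154 112.51066168] [ 227   74   75   78 4549] [526.58840724 -23.98299175  80.        ]
```

View pics/w2.png

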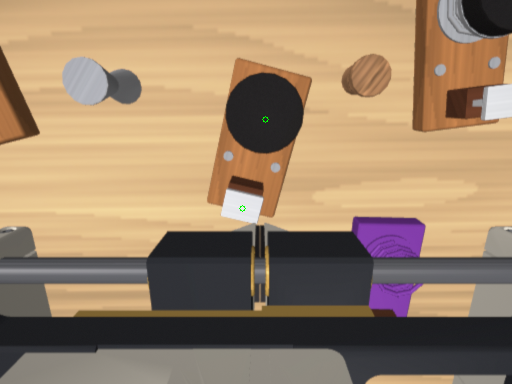

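The middle pad is at pixel (264,112), about (527,-24) mm. The purple decoy is at (390,260), off to the side.

```bash
python3 -m jog '{"xyz":[[0.9,-0.1,-0.4],[0.9,-0.1,-0.7],[0.9,0,-0.8],[0.85,0,-0.8],[0,0,-0.8],[0,0,0],[0,0,0]],"angular":[[0,0,0],[0,0,0],[0,0,0],[0,0,0],[0,0,0],[0,0,0],[0,0,0]]}'
```

```text
time: 9.75
tool_pos: [531.7, -17.8, 89.1]
tcp_rot: [3.125, 0.005, -1.585]
contact_force: [0.3, 0.2, 0.5]
grip_width: 0.4
```

```bash
python3 -m jog '{"xyz":[[-0.15,-0.3,-0.2],[0,0,-0.3],[0,0,-0.3],[0,0,0],[0,0,0]],"angular":[[0,0,0],[0,0,0],[0,0,0],[0,0,0],[0,0,0]]}'
for i in 1 2 3; do python3 -m jog '{"xyz":[[0,0,0]],"angular":[[0,0,0]]}' | egrep "pos|force"; done
```

```text
time: 10.25
tool_pos: [529.6, -23.6, 75.7]
tcp_rot: [3.13, 0.004, -1.585]
contact_force: [-2.6, 0.7, 5.9]
grip_width: 0.4
tool_pos: [529.6, -23.6, 76.3]
contact_force: [-1.8, 1.8, 5.5]
tool_pos: [529.6, -23.6, 76.9]
contact_force: [-1.9, 1.3, 4.7]
tool_pos: [529.5, -23.6, 77.4]
contact_force: [-2.6, 0.6, 3.7]
```

```bash
python3 -m jog '{"xyz":[[0,0,-0.25],[0,0,-0.2],[0,0,0],[0,0,0]],"angular":[[0,0,0],[0,0,0],[0,0,0],[0,0,0]]}' | egrep "pos|force"
python3 -m jog '{"xyz":[[0,0,0]],"angular":[[0,0,0]]}' | egrep "pos|force"
python3 -m jog '{"xyz":[[0,0,0.9],[0,0,1],[0,0,1],[0,0,0.8]],"angular":[[0,0,0],[0,0,0],[0,0,0],[0,0,0]]}'
```

```text
tool_pos: [529.8, -23.6, 71.5]
contact_force: [-2.9, 1.2, 11.4]
tool_pos: [529.8, -23.6, 72.4]
contact_force: [-3.0, 0.4, 10.2]
time: 11.45
tool_pos: [529.0, -23.9, 146.6]
tcp_rot: [3.133, 0.004, -1.586]
contact_force: [0.5, 0.3, 0.4]
grip_width: 0.5
```

The middle pad is stiff, about 1.2 N/mm. Moving to the right one.

```bash
python3 -m jog '{"xyz":[[0.05,-0.95,0],[0.05,-0.95,0],[0.05,-0.95,0],[0.05,-0.95,0],[0.05,-0.95,0],[0.05,-0.95,0],[0.05,-0.95,0],[0.05,-0.95,0],[0.05,-0.95,0],[0,0,0]],"angular":[[0,0,0],[0,0,0],[0,0,0],[0,0,0],[0,0,0],[0,0,0],[0,0,0],[0,0,0],[0,0,0],[0,0,0]]}'
python3 - <<'E'
from h import *
p=camera_params("wrist");im=capture("wrist")[:,:,::-1].copy()
m=(im.max(axis=2)<40).astype(np.uint8);m[200:]=0
n,_,st,c=cv2.connectedComponentsWithStats(m)
for i in range(1,n):
    if st[i,4]>500: print(c[i],st[i],ray("wrist",c[i],80,p))
cv2.imwrite("pics/w3.png",im)
E
```

```text
time: 12.45
tool_pos: [539.2, -202.3, 146.8]
tcp_rot: [3.139, 0.002, -1.586]
contact_force: [0.5, 0.3, 0.2]
grip_width: 0.1
[267.5518111 109.5914718] [ 229   68   81   84 4362] [ 615.2650161  -209.09954674   80.        ]
[ 55.67792208 193.06623377] [ 20 184  70  16 770] [552.44116797 -35.70095101  80.        ]
```

View pics/w3.png

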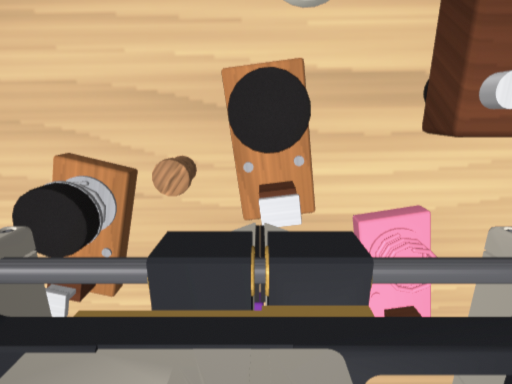

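The right pad is at pixel (268,110), about (615,-209) mm, on the brown wooden base. The pink decoy is at (395,250).

```bash
python3 -m jog '{"xyz":[[0.9,-0.1,-0.4],[0.9,-0.1,-0.6],[0.9,-0.1,-0.7],[0.8,-0.1,-0.7],[0,0,-0.3],[0,0,0],[0,0,0]],"angular":[[0,0,0],[0,0,0],[0,0,0],[0,0,0],[0,0,0],[0,0,0],[0,0,0]]}'
```

```text
time: 13.2
tool_pos: [609.7, -202.8, 90.1]
tcp_rot: [3.136, 0.006, -1.583]
contact_force: [-0.0, 0.0, -0.0]
grip_width: 0.1
```

```bash
python3 -m jog '{"xyz":[[0.2,-0.25,-0.2],[0,0,-0.3],[0,0,-0.3],[0,0,0],[0,0,0]],"angular":[[0,0,0],[0,0,0],[0,0,0],[0,0,0],[0,0,0]]}'
python3 -m jog '{"xyz":[[0,0,-0.25],[0,0,-0.2],[0,0,0],[0,0,0]],"angular":[[0,0,0],[0,0,0],[0,0,0],[0,0,0]]}' | egrep "pos|force"
for i in 1 2 3; do python3 -m jog '{"xyz":[[0,0,0]],"angular":[[0,0,0]]}' | egrep "pos|force"; done
```

```text
time: 13.7
tool_pos: [614.0, -208.1, 76.3]
tcp_rot: [3.14, 0.005, -1.583]
contact_force: [-0.4, 1.7, 2.9]
grip_width: 0.9
tool_pos: [614.2, -208.2, 69.2]
contact_force: [-2.5, 1.6, 6.9]
tool_pos: [614.2, -208.3, 69.7]
contact_force: [-2.6, 1.1, 7.8]
tool_pos: [614.2, -208.3, 70.1]
contact_force: [-1.7, 1.2, 7.2]
tool_pos: [614.2, -208.2, 70.7]
contact_force: [-1.9, 1.7, 6.5]
```

Right is about 0.6 N/mm, left about 0.25 and middle about 1.2, so left is the softest. Rising and going to its tag at about (523,260).

```bash
python3 -m jog '{"xyz":[[0,0,0.9],[0,0,1],[0,0,1],[0,0.2,1],[-0.2,0.9,0],[-0.2,0.9,0],[-0.2,0.9,0],[-0.2,0.9,0],[-0.2,0.9,0],[-0.2,0.9,0]],"angular":[[0,0,0],[0,0,0],[0,0,0],[0,0,0],[0,0,0],[0,0,0],[0,0,0],[0,0,0],[0,0,0],[0,0,0]]}'
python3 -m jog '{"xyz":[[-0.2,0.9,0],[-0.2,0.9,0],[-0.2,0.9,0],[-0.2,0.9,0],[-0.2,0.9,0],[-0.2,0.9,0],[-0.2,0.9,0],[-0.2,0.9,0],[-0.2,0.9,0],[-0.2,0.9,0]],"angular":[[0,0,0],[0,0,0],[0,0,0],[0,0,0],[0,0,0],[0,0,0],[0,0,0],[0,0,0],[0,0,0],[0,0,0]]}'
```

```text
time: 15.4
tool_pos: [586.8, -91.9, 145.6]
tcp_rot: [3.138, 0.003, -1.586]
contact_force: [0.9, 0.3, 0.3]
grip_width: 0.6
time: 16.4
tool_pos: [539.6, 106.3, 144.2]
tcp_rot: [3.135, 0.003, -1.581]
contact_force: [0.0, 0.2, 0.0]
grip_width: 0.6
```

```bash
python3 -m jog '{"xyz":[[-0.2,0.9,0],[-0.2,0.9,0],[-0.2,0.9,0],[-0.2,0.9,0],[-0.2,0.9,0],[-0.2,0.9,0],[-0.2,0.9,0],[-0.2,0.7,0],[0,0,0]],"angular":[[0,0,0],[0,0,0],[0,0,0],[0,0,0],[0,0,0],[0,0,0],[0,0,0],[0,0,0],[0,0,0]]}'
python3 - <<'E'
from h import *
p=camera_params("wrist");im=capture("wrist")[:,:,::-1].copy()
h=cv2.cvtColor(im,cv2.COLOR_BGR2HSV);m=((h[...,1]<45)&(h[...,2]>150)).astype(np.uint8);m[240:]=0
n,_,st,c=cv2.connectedComponentsWithStats(m)
for i in range(1,n):
    if st[i,4]>300: print(c[i],st[i],ray("wrist",c[i],78.5,p))
cv2.imwrite("pics/w4.png",im)
E
```

```text
time: 17.3
tool_pos: [498.3, 261.4, 143.2]
tcp_rot: [3.133, 0.003, -1.573]
contact_force: [-0.1, 0.2, 0.4]
grip_width: 0.7
[439.74554102 136.39357907] [ 417  113   47   47 1682] [554.15140886 124.22757148  78.5       ]
[260.31379822 176.77299703] [ 237  157   47   40 1348] [522.84280331 261.15309896  78.5       ]
```

View pics/w4.png

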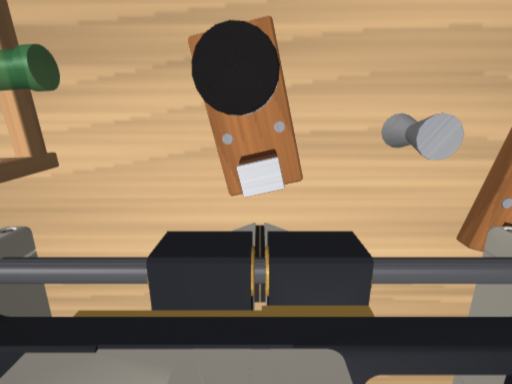

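The left tag is at pixel (260,177), or (523,261) mm, and the pad is free. Moving over the tag and pressing.

```bash
python3 -m jog '{"xyz":[[0.6,0,-0.4],[0.6,0,-0.6],[0,0,-0.6],[0,0,-0.5],[0,0,-0.4],[0,0,0],[0,0,0]],"angular":[[0,0,0],[0,0,0],[0,0,0],[0,0,0],[0,0,0],[0,0,0],[0,0,0]]}'
```

```text
time: 18.05
tool_pos: [524.9, 256.8, 86.4]
tcp_rot: [3.13, 0.001, -1.578]
contact_force: [0.4, 0.3, 0.3]
grip_width: 0.2
```

```bash
python3 -m jog '{"xyz":[[-0.1,0.2,-0.2],[0,0,-0.3],[0,0,-0.4],[0,0,-0.4],[0,0,0]],"angular":[[0,0,0],[0,0,0],[0,0,0],[0,0,0],[0,0,0]]}'
python3 -m jog '{"xyz":[[0,0,-0.25],[0,0,0]],"angular":[[0,0,0],[0,0,0]]}'
```

```text
time: 18.55
tool_pos: [523.5, 261.6, 60.6]
tcp_rot: [3.134, 0.002, -1.577]
contact_force: [0.5, -0.3, -0.2]
grip_width: 0.2
time: 18.75
tool_pos: [524.6, 262.1, 61.2]
tcp_rot: [3.138, 0.003, -1.577]
contact_force: [-0.4, 0.6, -0.0]
grip_width: 0.4
```

```bash
for i in 1 2; do python3 -m jog '{"xyz":[[0,0,-0.25]],"angular":[[0,0,0]]}'| egrep "pos|force"; python3 -m jog '{"xyz":[[0,0,-0.2]],"angular":[[0,0,0]]}'| egrep "pos|force";done
```

```text
tool_pos: [525.9, 262.6, 59.6]
contact_force: [-13.1, -5.4, 49.6]
tool_pos: [525.9, 262.7, 59.8]
contact_force: [-14.7, -7.5, 40.9]
tool_pos: [525.9, 262.7, 59.7]
contact_force: [-15.6, -7.7, 45.8]
tool_pos: [525.7, 262.6, 59.9]
contact_force: [-11.4, -5.6, 29.9]
```

The tag is bottomed: z ≈ 59.7 mm with 30 to 50 N. Lifting straight up and backing off.

```bash
python3 -m jog '{"xyz":[[0,0,0.3],[0,0,0.9],[0,0,1],[0,0,1],[-0.2,0,1],[-0.5,0,1],[-0.5,0,1],[-0.5,0,1],[-0.4,0,0],[0,0,0]],"angular":[[0,0,0],[0,0,0],[0,0,0],[0,0,0],[0,0,0],[0,0,0],[0,0,0],[0,0,0],[0,0,0],[0,0,0]]}'
python3 - <<'E'
from h import *
for n in("side","top","wrist"): cv2.imwrite(f"pics/{n}5.png",capture(n)[:,:,::-1])
a=cv2.imread("pics/side0.png");b=cv2.imread("pics/side5.png")
c=np.vstack([i[150:320,90:330] for i in(a,b)]);cv2.imwrite("pics/cmp5.png",cv2.resize(c,None,fx=1.75,fy=1.75,interpolation=2))
E
```

```text
time: 20.15
tool_pos: [481.2, 262.7, 206.2]
tcp_rot: [-3.138, 0.006, -1.576]
contact_force: [-0.1, -0.9, 0.3]
grip_width: 0.3
```

View pics/cmp5.png

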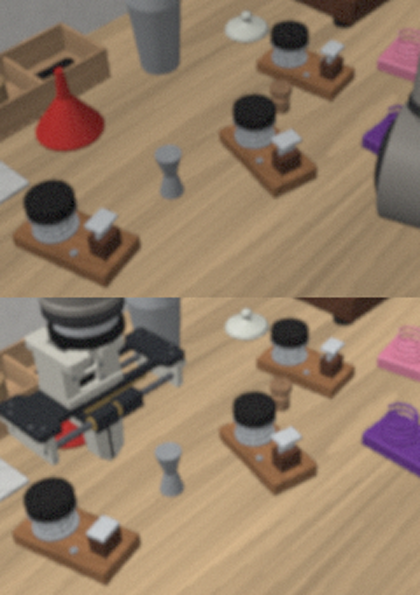

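View pics/wrist5.png

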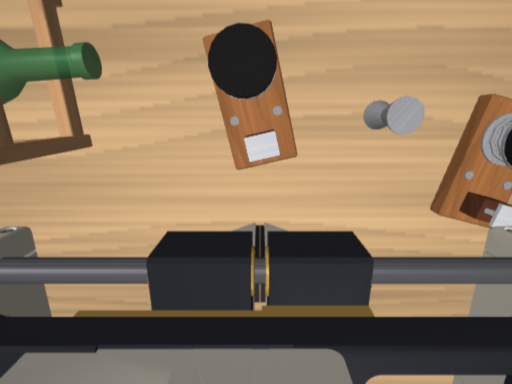

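View pics/top5.png

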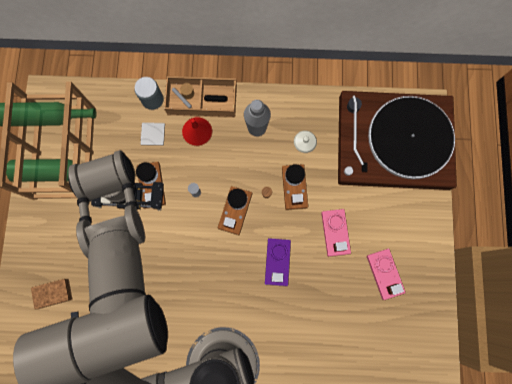

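The side view shows the left tag flat on its block and the other two still raised. Bystanders are where they were: jigger (194,190), stopper (266,192), funnel, lid and shaker. I'll retreat a bit further and then hand in.

```bash
python3 -m jog '{"xyz":[[-0.5,-0.4,0.2],[-0.5,-0.5,0.2],[-0.5,-0.5,0.2],[-0.5,-0.5,0.2],[-0.3,-0.3,0],[0,0,0],[0,0,0],[0,0,0]],"angular":[[0,0,0],[0,0,0],[0,0,0],[0,0,0],[0,0,0],[0,0,0],[0,0,0],[0,0,0]]}'
python3 -c "
from plant import bot
print(bot.get_obs()['contact_force']);print(bot.close_job())"
```

```text
time: 21.1
tool_pos: [431.9, 214.2, 217.6]
tcp_rot: [3.136, 0.003, -1.578]
contact_force: [0.1, -0.9, -0.4]
grip_width: 0.7
[ 0.10986959 -0.92191466 -0.42788729]
the job is handed in; nothing more can be done
None
```

I pressed the left, middle and right pads in that order with closed fingertips. The stiffness readings were about 0.25, 1.2 and 0.6 N/mm, so the left foot is the softest, and I pushed its tag down and left it down. I handed the job in at about 21 s of the 58 s allowed; no verdict was reported.

- **Tag:** it stopped at about 59.7 mm with 30 to 50 N under the fingertips, against 60 mm for fully down. Part of that was sideways, up to about 15 N. An earlier push read almost no force at 60.6 mm, so I pressed again to be sure.
- **Last pictures:** the left tag lies on its block, the other two tags are up, and all the pads look free. The bystanders I could see have not moved. The gripper partly hid the funnel and shaker in the side view, but the top view shows both in place.
- **After the pictures:** I backed the gripper away a little further, to 218 mm above the table. The contact force read within about 1 N of zero, so it was touching nothing. I took no picture after that move.

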